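# Set up a strain viewer for a sight glass

### The arm

A 7-joint arm with a two-finger parallel gripper is mounted at the origin on the work surface. World frame = base frame: x ahead of the robot, y to its left, z up, the work surface at z = 0. Lengths are in m, angles in rad, forces in N, time in s.
With the tool pointing down it reaches from about 0.35 to 0.9 m from the base axis. Payload 19.9 kg.
Tool frame: the origin (TCP) lies at the very end of the fingers, on their centre line; the grasp point (between the pads) lies 19 mm behind it (manip.tcp_to_grasp is the distance from the TCP to the grasp point, in m); z points along the fingers, y is the direction in which the jaws open and shut (so a half turn about z gives the same grasp; the last joint's range is limited). The gripper opens to 85 mm and grips with 20 to 120 N. Pads are 22 mm wide; open, the fingers measure 114 mm over their backs; the gripper's body (76 mm by 85 mm) begins 54 mm behind the grasp point. The pads swing forward as they close: fully open they stand 13 mm farther back than shut.
Start: joints at [-1.153, 0.417, -0.01, 1.614, 0.005, 1.111, -0.053], TCP at [0.277, 0.56, 0.231] pointing down, gripper open.
Joint ranges: [-2.81, 2.81], [-0.39, 2.02], [-1.27, 1.25], [0.06, 2.57], [-1.19, 4.33], [0.19, 2], [-2.82, 2.82]. Speed limits (rad/s): [1.89, 1.89, 2.39, 2.39, 3.01, 3.01, 3.01].

### API

Orientations are given as a rotation vector (axis times angle).
In Python, from workcell import manip gives the robot as it stands.
- The arm moves only by the tool play_rows, never from a script. Its argument "targets" is text: rows parted by semicolons, each of 6 numbers parted by spaces: the shift along the tool's x, y, z as a fraction of full scale, then the turn, a rotation vector about the tool's x, y, z as a fraction of full scale. In form: tx ty tz ax ay az; .... A call has 1 to 20 rows; each row shifts and turns the pose as measured when the row begins, along the tool's axes as they then stand; what a row does not reach is not made up. Full scale, the value 1, is 0.025 m for a shift and 0.12 rad for a turn. A row lasts 1/12 s, in which the tool goes at most 41.7 mm and 7.16 degrees, less where a joint would pass 70% of its speed; a pose out of reach is approached as far as the arm can. A call with a number of a shift or a turn outside -1 to 1 is refused whole. A call with a gripper value outside its range is refused whole. "fingers" is the closure, from 0 (fully open) to 1 (shut), set as the call begins (left out, the last holds). The fingers move at their own pace and stop on an object; the grip force is fixed at half the most. Time passes only in rows, so rows that do not move let the fingers close. It gives the time, the measured TCP pose, the force and the opening at its end, in the units of the state.
- manip.get_obs(): the state, without advancing time (a new reading comes with each control period).
- manip.camera(name): name is "scene" or "top"; returns (picture, depth): 420x560x3 uint8, blue, green, red; 420x560 float32, m along the optical axis (not along the pixel's ray), 0 where there is no reading.
- manip.camera_info(name): a dict with "K" (3x3 intrinsics, pixels), "dist_coeffs" ([k1, k2, p1, p2, k3] as OpenCV has them; the pictures are not rectified), "xyz" and "orientation" of the camera in the world. Camera axes: x right, y down, z forward; pixel columns grow to the right and rows downward; lengths in m; the calibration is good to about 2 mm. A picture is of the moment at which its call begins. camera_info takes no time and is no camera call.
- manip.finish_job(): hands the job in, once; it reports no verdict.
Trained networks look in the newest picture that a camera, given by its name, has taken for a name from the list of things; names that differ only in an ending like _2 or _b are one class to them, and where a whole thing is asked for, a point or a joint stands for the part that bears it (a point fixed in the world has none). Each returns a list of dicts, best first, with "conf" (0 to 1); they miss things now and then, are a little off and sometimes report something else, mostly with a low value. They report only what shows in the picture. A call takes as long as a camera call. They do not tell look-alikes from the thing itself.
- manip.outline_of(camera, thing): "pixels" (420x560 bool, what is visible of it) and "extent" ([centre column, centre row, width, height] in pixels, round what is visible of it).
The state is a dict: "time": time; "joint_pos": joint angles; "qd": joint speeds; "effort": joint torques, N m; "ee_pos": TCP position; "tcp_rot": TCP orientation; "ft_force": force on the tool from outside, world axes, zero at the start; "wrist_torque": the same for the moment, N m; "finger_gap": finger opening in m.
Only numpy, scipy, OpenCV 4.12 (cv2) and the standard library are available. Lean on these libraries where they do the work, as an engineer would, in place of code of your own. Each camera call takes 0.05 s, during which the arm holds its last target. There are 200 camera calls.

### The job

Set up the strain viewer for the small sight glass: turn the polariser ring until its scale reads 90 degrees at the index line, and stack the metal-rimmed stage plate on the ring with the small sight glass on the plate, each lying flat and centred so that nothing overhangs what it rests on. Set both down gently rather than letting them drop, and leave everything else on the bench where it is.

Things in the scene. Friction and masses are not known exactly. Their poses are not given: they have to be found in the camera images.
- viewer: strain viewer, fixed: grey lamp house 170 x 170 mm, 60 mm high, with an extension to 148 mm behind the ring axis carrying an 18 mm column (118 mm behind the axis). The analyser, a black 80 mm disc on the column's arm, stays swung to the back, 238-268 mm up; above the ring all is free. Origin: on the bench under the ring axis; -x front (index side), +x back, z up
- polariser (a joint): scale reading in radians (90 degrees = 1.571): turn of the polariser ring about its vertical axis; starts below 70 degrees. Turning it anticlockwise seen from above raises the reading. Friction is light (about 0.1 N m) and it stays where left; stops just beyond 0 and 180. Hold it by its dark knurled grip, 66 mm across, 70 to 96 mm above the bench, gripped across its width
- ring_top (a point): centre of the polariser ring's flat top face, 66 mm across, on the ring axis, 96 mm above the bench. Below the knurled grip the ring has a black flange, 110 mm across, 60 to 70 mm above the bench, whose upper face carries the scale
- zero_mark (a point): outer end of the 0 mark of the scale, a broad white bar (4.4 mm), 55 mm from the axis, turning with the ring. The scale covers half the flange, 0 to 180, values growing clockwise seen from above: short lines every 5 degrees, middling every 10, long every 30; 90 is the long line halfway along the scale
- index (a point): inner end of the index line, a fixed black line on a small aluminium plate (23 x 30 mm, its top 70 mm above the bench) at the front edge of the flange, 57 mm from the ring axis. The graduation that meets it is the reading; at 90 the 0 bar lies a quarter turn anticlockwise of it
- stage_plate: stage plate, loose: clear glass in an aluminium rim, 54 mm across, 14 mm high, flat top and bottom, about 60 g. Origin: centre of its underside; z up
- glass: the small sight glass, loose: a greenish glass disc 40 mm across and 10 mm thick, about 30 g. Origin: centre of its underside; z up
- spare_glass: a larger sight glass, 64 mm across and 12 mm thick, loose; to be left alone. Origin: centre of its underside
- cartridge_a: a grey round respirator filter cartridge, 72 mm across, 34 mm high, loose; to be left alone. Origin: centre of its underside
- weight: a brass balance weight, 32 mm across, 59 mm high, loose; to be left alone. Origin: centre of its underside
Not all that is in view belongs to the job. Leave any brown look-alike of the glass alone. What is shaped like the stage_plate but blue or brown is not meant.

How it is judged:
By the outcome, as a careful person would: the job done as asked, in the order asked, and still so for the second after the job is handed in, with the robot touching nothing.
It also fails if it takes over 64 s, if anything falls off the work surface, if the arm or the gripper's body presses on something with over 40 N, if the wrist force passes 120 N, or if a joint passes its speed limit or range.

## Working session

There is one attempt and no reset: what is moved stays moved. The work goes in short steps, Python scripts to look and compute and a tool call to move; the robot and the scene stay as the last step left them, time stands still between calls to the robot, and variables do not carry over. Pictures are saved under pics/ and viewed, about 8 in all and at most 12, crops included, and the job is handed in when it is done.

Besides the shell and the picture viewer there is one more tool, called after "Call:" as name(argument=value, ...) on one line, values as JSON. play_rows: Moves the arm, as the interface text tells. Shift numbers are shares of 0.025 m and turn numbers shares of 0.12 rad, none past 1 either way. Its arguments: {"type":"object","properties":{"targets":{"type":"string"},"fingers":{"type":"number"}},"required":["targets"]}

```bash
mkdir -p pics; ls; python3 - <<'E'
from workcell import manip
import cv2,numpy as np
o=manip.get_obs();print({k:np.round(v,3) for k,v in o.items()})
for n in("scene","top"):
    i=manip.camera_info(n);print(n,i)
    p,d=manip.camera(n);cv2.imwrite(f"pics/{n}0.png",p);np.savez(f"{n}0.npz",p=p,d=d)
a=cv2.imread("pics/scene0.png");b=cv2.imread("pics/top0.png")
cv2.imwrite("pics/both0.png",cv2.resize(np.hstack([a,b]),(800,300)))
print(manip.tcp_to_grasp)
E
```

```text
pics
{'time': np.float64(0.0), 'joint_pos': array([-1.152,  0.418, -0.01 ,  1.614,  0.005,  1.111, -0.053]), 'qd': array([ 0.001, -0.001,  0.   ,  0.001,  0.   ,  0.   , -0.002]), 'effort': array([ 2.0000e-03, -8.6442e+01,  6.8000e-01, -4.3492e+01,  1.9000e-02,
        7.0000e-03,  0.0000e+00]), 'ee_pos': array([0.277, 0.56 , 0.231]), 'tcp_rot': array([-7.160e-01, -3.059e+00,  2.000e-03]), 'ft_force': array([-0.255,  1.15 ,  0.542]), 'wrist_torque': array([ 0.011, -0.031,  0.003]), 'finger_gap': np.float64(0.085)}
scene {'K': array([[520.17464676,   0.        , 280.57342241],
       [  0.        , 520.17464676, 211.32640614],
       [  0.        ,   0.        ,   1.        ]]), 'dist_coeffs': array([-0.1054713,  0.       ,  0.       ,  0.       ,  0.       ]), 'xyz': array([ 0.90794227, -0.70752012,  1.20803192]), 'orientation': array([-2.45416633, -0.63982965,  0.2137652 ])}
top {'K': array([[535.08875917,   0.        , 279.89309089],
       [  0.        , 535.08875917, 204.94331988],
       [  0.        ,   0.        ,   1.        ]]), 'dist_coeffs': array([0.03257044, 0.        , 0.        , 0.        , 0.        ]), 'xyz': array([ 0.25709037, -0.01504217,  1.4372139 ]), 'orientation': array([-2.11130978,  2.13082521, -0.20940318])}
0.0187
```

View pics/scene0.png

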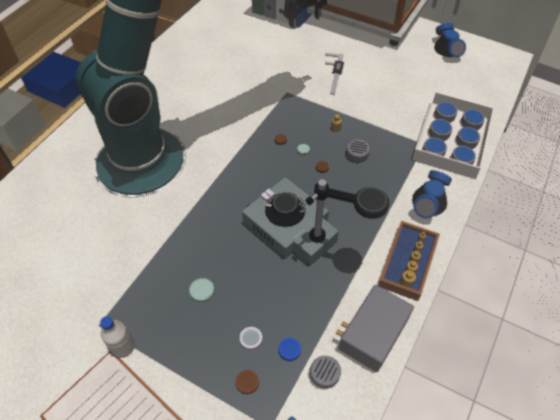

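View pics/top0.png

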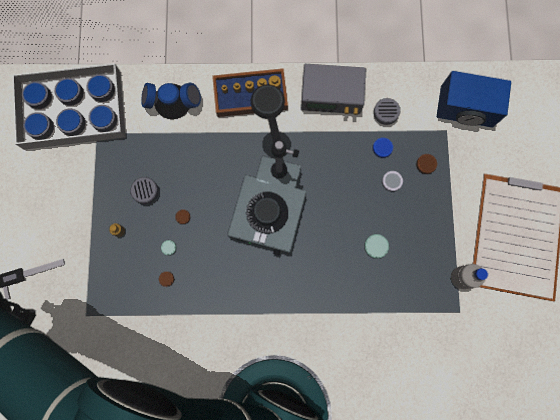

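```bash
cat > h.py <<'E'
from workcell import manip
import cv2,numpy as np
from scipy.spatial.transform import Rotation as R
def cam(n):
    i=manip.camera_info(n);return i["K"],i["dist_coeffs"],i["xyz"],R.from_rotvec(i["orientation"]).as_matrix()
def ray(n,uv):
    K,D,c,M=cam(n);q=cv2.undistortPoints(np.float64(uv).reshape(-1,1,2),K,D)[:,0]
    return c,np.c_[q,np.ones(len(q))]@M.T
def at_z(n,uv,z):
    c,d=ray(n,uv);return c+d*((z-c[2])/d[:,2])[:,None]
def proj(n,P):
    K,D,c,M=cam(n);Q=(np.float64(P).reshape(-1,3)-c)@M
    return cv2.projectPoints(Q,np.zeros(3),np.zeros(3),K,D)[0][:,0]
def cloud(n,d,mask):
    r,c=np.nonzero(mask&(d>0));o,ry=ray(n,np.c_[c,r]);return o+ry*d[r,c][:,None]
def tri(u1,u2,n1="scene",n2="top"):
    o1,d1=ray(n1,u1);o2,d2=ray(n2,u2);d1=d1[0]/np.linalg.norm(d1);d2=d2[0]/np.linalg.norm(d2)
    s=np.linalg.lstsq(np.c_[d1,-d2],o2-o1,rcond=None)[0];a=o1+s[0]*d1;b=o2+s[1]*d2
    return (a+b)/2,np.linalg.norm(a-b)
E
python3 - <<'E'
from h import *
for n in("scene","top"):
    d=np.load(n+"0.npz")["d"]
    for t in("viewer","polariser","zero_mark","index","stage_plate","glass","spare_glass","weight","cartridge_a"):
        for r in manip.outline_of(n,t)[:4]:
            m=r["pixels"];e=r["extent"]
            z=np.median(cloud(n,d,m)[:,2]) if (m&(d>0)).any() else -1
            M=np.argwhere(m).mean(0)[::-1]
            print(n,t,round(r["conf"],2),np.round(e,1),"z",round(z,3),np.round(at_z(n,[M],z)[0],3))
E
```

```text
scene viewer 0.62 [317.9 221.9 150.5  91.2] z 0.062 [0.569 0.018 0.062]
scene polariser 0.79 [284.5 212.1  37.4  34.4] z 0.072 [0.512 0.005 0.072]
scene zero_mark 0.56 [285.5 210.1  36.6  33.5] z 0.072 [0.511 0.005 0.072]
scene index 0.95 [317.6 221.2 149.2  88.3] z 0.062 [0.569 0.018 0.062]
scene stage_plate 0.93 [288.6 349.1  23.9  22.2] z 0.013 [ 0.699 -0.311  0.013]
scene stage_plate 0.83 [249.9 338.1  18.5  20.5] z 0.013 [ 0.603 -0.333  0.013]
scene stage_plate 0.59 [247.6 381.6  25.8  21.3] z 0.013 [ 0.653 -0.429  0.013]
scene glass 0.6 [323.4 167.2  14.9  15.3] z 0.009 [0.511 0.238 0.009]
scene glass 0.47 [303.9 149.4  11.7   8.5] z 0.009 [0.428 0.272 0.009]
scene glass 0.35 [287.4 210.2  39.9  35.7] z 0.072 [0.511 0.007 0.072]
scene spare_glass 0.84 [201.2 289.5  23.7  25.7] z 0.011 [ 0.426 -0.284  0.011]
scene weight 0.45 [336.9 122.   13.9  16. ] z 0.035 [0.477 0.403 0.035]
scene cartridge_a 0.6 [359.1 149.9  23.2  19.8] z 0.032 [0.582 0.334 0.032]
top viewer 0.85 [263.1 170.1  79.  173.3] z 0.065 [0.577 0.007 0.065]
top polariser 0.65 [266.4 211.7  43.1  43. ] z 0.074 [0.507 0.015 0.074]
top zero_mark 0.62 [266.2 210.1  43.5  43.3] z 0.074 [0.507 0.015 0.074]
top index 0.88 [266.1 170.1  79.6 168.2] z 0.065 [0.577 0.008 0.065]
top stage_plate 0.76 [384.5 149.1  18.3  16.4] z 0.015 [ 0.697 -0.307  0.015]
top stage_plate 0.58 [394.1 182.9  16.9  21.9] z 0.015 [ 0.602 -0.329  0.015]
top stage_plate 0.58 [427.7 162.3  21.   14.2] z 0.015 [ 0.649 -0.424  0.015]
top glass 0.73 [167.9 247.9  15.7  17.7] z 0.01 [0.424 0.278 0.01 ]
top glass 0.63 [185.6 216.6  15.6  11.1] z 0.011 [0.51  0.243 0.011]
top glass 0.48 [166.9 278.4  14.7  14.8] z 0.011 [0.341 0.282 0.011]
top spare_glass 0.58 [376.5 245.6  24.7  26.8] z 0.013 [ 0.424 -0.277  0.013]
top weight 0.63 [117.8 229.4   9.6  10.1] z 0.04 [0.469 0.408 0.04 ]
top cartridge_a 0.55 [146.4 190.1  27.8  30.9] z 0.034 [0.576 0.344 0.034]
```

The top view shows the viewer at about (266,205). The candidates are:
- **Plate-shaped:** clear with a pale rim (392,181), blue (383,147), brown (427,164). The clear one fits.
- **Small discs:** greenish (168,248), brown (183,216) and (166,279). The greenish one fits. The larger greenish disc at (376,246) is the spare glass.

I'll confirm these in one enlarged crop.

```bash
cat >> h.py <<'E'
def plan(n,p,cx,cy,half,z,px=400):
    "plan view at height z: image up=+x world, left=+y"
    s=np.linspace(half,-half,px);X,Y=np.meshgrid(s,s,indexing="ij")
    P=np.stack([X+cx,Y+cy,np.full_like(X,z)],-1).reshape(-1,3)
    m=proj(n,P).astype(np.float32).reshape(px,px,2)
    return cv2.remap(p,m[...,0],m[...,1],cv2.INTER_CUBIC)
E
python3 - <<'E'
from h import *
S=np.load("scene0.npz")["p"];T=np.load("top0.npz")["p"]
r1=np.hstack([plan("top",T,.507,.012,.09,.07,300),plan("scene",S,.507,.007,.09,.07,300)])
r2=np.hstack([plan("top",T,.424,.277,.05,.01,150),plan("top",T,.602,-.329,.05,.014,150),plan("scene",S,.428,.272,.05,.01,150),plan("scene",S,.603,-.333,.05,.014,150)])
cv2.imwrite("pics/m1.png",np.vstack([r1,r2]))
E
```

```text
(no output)
```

View pics/m1.png

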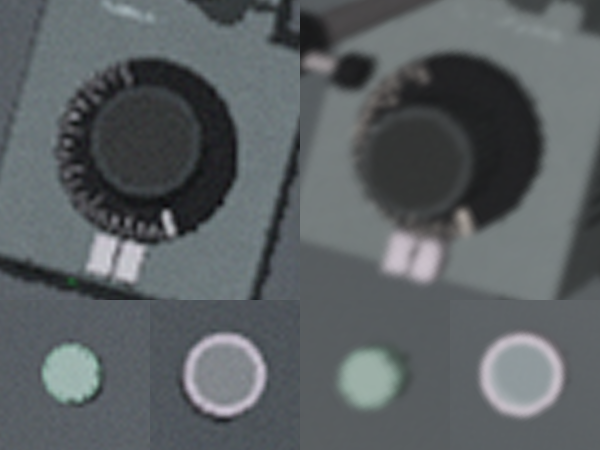

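The crop confirms the greenish disc (top 168,248) and the clear pale-rimmed plate (top 392,181). On the ring, the 0 bar sits about 27° anticlockwise of the index. Next I'll do precise fits.

```bash
cat >> h.py <<'E'
from scipy.optimize import least_squares
def circ(n,p,cx,cy,z,r,tol=.008):
    "robust circle of known-ish radius r near (cx,cy) in plane z; returns centre, radius, rms"
    g=cv2.GaussianBlur(p,(0,0),.7).astype(np.float32);th=np.radians(np.arange(0,360,2))
    for _ in range(3):
        rr=np.arange(r-tol,r+tol,.0004)
        P=np.stack([cx+np.outer(np.cos(th),rr),cy+np.outer(np.sin(th),rr),np.full((len(th),len(rr)),z)],-1)
        m=proj(n,P.reshape(-1,3)).astype(np.float32).reshape(len(th),len(rr),2)
        v=cv2.remap(g,m[...,0],m[...,1],cv2.INTER_LINEAR);k=6
        e=np.linalg.norm(v[:,k:]-v[:,:-k],axis=2);i=e.argmax(1);R0=rr[i+k//2];ok=e.max(1)>.4*np.median(e.max(1))
        x=cx+R0*np.cos(th);y=cy+R0*np.sin(th)
        s=least_squares(lambda q:(np.hypot(x-q[0],y-q[1])-q[2])[ok],[cx,cy,r],loss="soft_l1",f_scale=.0008)
        cx,cy=s.x[:2]
    return s.x,np.median(np.abs(s.fun))
def polar(n,p,cx,cy,z,rs,deg):
    th=np.radians(deg);P=np.stack([cx+np.outer(rs,np.cos(th)),cy+np.outer(rs,np.sin(th)),np.full((len(rs),len(th)),z)],-1)
    m=proj(n,P.reshape(-1,3)).astype(np.float32).reshape(len(rs),len(th),2)
    return cv2.remap(cv2.cvtColor(p,cv2.COLOR_BGR2GRAY).astype(np.float32),m[...,0],m[...,1],cv2.INTER_CUBIC)
def reading(n,p,c,show=False):
    deg=np.arange(-200,160,.5)
    b=polar(n,p,*c,.07,np.linspace(.047,.054,8),deg).mean(0)
    b=b-np.median(b)
    i=polar(n,p,*c,.07,np.linspace(.062,.080,10),deg).mean(0)
    return deg,b,i
E
python3 - <<'E'
from h import *
for n in("scene","top"):
    p=np.load(n+"0.npz")["p"]
    g={"scene":(.428,.272),"top":(.424,.278)}[n];s={"scene":(.603,-.333),"top":(.602,-.329)}[n];v={"scene":(.509,.006),"top":(.507,.012)}[n]
    print(n,"glass",circ(n,p,*g,.005,.02));print("plate",circ(n,p,*s,.007,.027))
    f,e=circ(n,p,*v,.066,.055);print("flange",f,e)
    f2,e2=circ(n,p,*f[:2],.096,.033,.004);print("ringtop",f2,e2)
    c=f2[:2] if n=="scene" else f[:2]
    for c in(f[:2],f2[:2]):
        deg,b,i=reading(n,p,c)
        hi=i>.5*i.max();j=deg[hi];print(" index plate deg",j.min(),j.max());
        k=hi.argmax();w=(deg>j.min()+4)&(deg<j.max()-4);print("  idx min",deg[w][i[w].argmin()],[int(x) for x in i[(deg>=j.min())&(deg<=j.max())][::3]])
        a=deg[b.argmax()];w=abs(deg-a)<6;q=np.clip(b[w]-.3*b.max(),0,None);print("  bar",(deg[w]*q).sum()/q.sum())
    # height of glass/plate/ring from tri
print("done")
E
```

```text
scene glass (array([0.42360261, 0.28067821, 0.01887698]), np.float64(0.0006442989075502985))
plate (array([ 0.60121514, -0.32847163,  0.02768811]), np.float64(0.0003323733951137702))
flange [0.50813702 0.01029528 0.05650583] 0.0009973634684441735
ringtop [0.50743312 0.01136951 0.03464939] 0.0010116290753828458
 index plate deg -200.0 159.5
  idx min 48.5 [178, 163, 147, 148, 165, 181, 188, 190, 187, 178, 160, 137, 115, 105, 105, 112, 117, 120, 122, 122, 123, 123, 123, 123, 123, 123, 123, 123, 124, 124, 124, 124, 125, 125, 124, 124, 124, 124, 124, 124, 124, 124, 124, 125, 125, 125, 125, 125, 125, 125, 125, 126, 126, 126, 126, 126, 126, 126, 126, 126, 126, 126, 126, 125, 125, 124, 124, 124, 125, 125, 124, 124, 124, 124, 124, 123, 123, 123, 123, 123, 123, 123, 122, 122, 122, 123, 123, 124, 124, 124, 122, 121, 121, 121, 122, 122, 121, 121, 122, 122, 122, 122, 122, 121, 121, 121, 122, 122, 122, 122, 122, 122, 122, 122, 122, 122, 122, 123, 123, 124, 124, 124, 124, 124, 123, 123, 124, 124, 124, 124, 124, 124, 124, 124, 124, 124, 124, 123, 124, 123, 123, 123, 123, 123, 123, 123, 123, 123, 12
[... 3889 characters left out ...]
 114, 113, 112, 111, 113, 113, 113, 113, 113, 112, 113, 113, 113, 114, 114, 113, 113, 114, 115, 113, 112, 113, 115, 115, 115, 119, 123, 123, 118, 118, 119, 119, 117, 115, 114, 112, 112, 112, 113, 113, 112, 113, 114, 113, 113, 114, 114, 113, 114, 113, 113, 113, 113, 113, 114, 115, 115, 115, 115, 114, 113, 113, 113, 114, 114, 113, 114, 115, 114, 114, 114, 114, 114, 113, 114, 114, 115, 115, 114, 114, 115, 115, 115, 113, 112, 113, 113, 114, 116, 117, 114, 114, 114, 114, 114, 114, 115, 114, 115, 114, 113, 114, 115, 115, 114, 114, 114, 112, 114, 113, 112, 114, 114, 114, 114, 113, 112, 113, 114, 112, 113, 114, 114, 115, 114, 113, 111, 117, 135, 165, 189, 193, 190, 191]
  bar -163.8989232719404
done
```

```bash
cat >> h.py <<'E'
def go(x,y,z,yaw=None):
    "print shift (full-scale units, tool axes) and turn still to go"
    o=manip.get_obs();M=R.from_rotvec(o["tcp_rot"]);d=M.inv().apply(np.array([x,y,z])-o["ee_pos"])/.025
    J=M.as_matrix();print("t %.2f"%o["time"],"pos",np.round(o["ee_pos"],4),"jawyaw %.2f"%np.degrees(np.arctan2(J[1,1],J[0,1])),"F",np.round(o["ft_force"],1),"gap %.4f"%o["finger_gap"],"j7 %.2f"%o["joint_pos"][6])
    print("units",np.round(d,2))
    if yaw is not None:
        T=np.c_[[-np.sin(yaw*np.pi/180),np.cos(yaw*np.pi/180),0],[np.cos(yaw*np.pi/180),np.sin(yaw*np.pi/180),0],[0,0,-1]]
        T[:,0]=np.cross(T[:,1],T[:,2]);print("turn",np.round((M.inv()*R.from_matrix(T)).as_rotvec()/.12,2))
E
python3 -c "
from h import *
go(.5073,.0125,.16,1)"
```

```text
t 1.00 pos [0.2773 0.5601 0.2313] jawyaw 63.66 F [ 0.3 -0.  -0.2] gap 0.0856 j7 -0.05
units [-17.96 -15.55   2.85]
turn [-0.    0.    9.11]
```

Call:
play_rows(targets="0 0 0 0 0 1;0 0 0 0 0 1;0 0 0 0 0 1;0 0 0 0 0 1;0 0 0 0 0 1;0 0 0 0 0 1;0 0 0 0 0 1;0 0 0 0 0 1;0 0 0 0 0 1", fingers=0)

```text
time: 1.75
ee_pos: [0.2776, 0.56, 0.2314]
tcp_rot: [-2.23, -2.213, -0.0]
ft_force: [0.1, 0.6, 0.0]
finger_gap: 0.0853
```

```bash
python3 -c "
from h import *
go(.5073,.0125,.16,1)"
```

```text
t 1.75 pos [0.2776 0.56   0.2314] jawyaw -0.44 F [0.1 0.6 0. ] gap 0.0853 j7 -1.09
units [-21.83   9.35   2.85]
turn [-0.   -0.   -0.21]
```

Call:
play_rows(targets="-1 .43 0 0 0 0;-1 .43 0 0 0 0;-1 .43 0 0 0 0;-1 .43 0 0 0 0;-1 .43 0 0 0 0;-1 .43 0 0 0 0;-1 .43 0 0 0 0;-1 .43 0 0 0 0;-1 .43 0 0 0 0;-1 .43 0 0 0 0;-1 .43 0 0 0 0;-1 .43 0 0 0 0;-1 .43 0 0 0 0;-1 .43 0 0 0 0;-1 .43 0 0 0 0;-1 .43 0 0 0 0;-1 .43 0 0 0 0;-1 .43 .5 0 0 0;-1 .43 .5 0 0 0;-.5 .2 .5 0 0 0")

```text
time: 3.42
ee_pos: [0.4862, 0.0505, 0.1952]
tcp_rot: [-2.233, -2.209, -0.018]
ft_force: [0.1, 0.9, -0.8]
finger_gap: 0.0856
```

```bash
python3 -c "
from h import *
go(.5073,.0125,.12,1)"
```

```text
t 3.42 pos [0.4862 0.0505 0.1952] jawyaw -0.61 F [ 0.1  0.9 -0.8] gap 0.0856 j7 -0.02
units [-1.54  0.84  3.  ]
turn [ 0.07 -0.07 -0.23]
```

Call:
play_rows(targets="-.7 .4 .3 .07 -.07 -.2;-.5 .3 .5 0 0 0;-.3 .1 .7 0 0 0;0 0 .7 0 0 0;0 0 .5 0 0 0;0 0 .2 0 0 0;0 0 0 0 0 0")

```text
time: 4.0
ee_pos: [0.5079, 0.006, 0.1183]
tcp_rot: [2.211, 2.23, -0.003]
ft_force: [0.0, 0.9, 0.8]
finger_gap: 0.0857
```

```bash
python3 -c "
from h import *
go(.5073,.0125,.069,1)"
```

```text
t 4.00 pos [0.5079 0.006  0.1183] jawyaw 0.49 F [0.  0.9 0.8] gap 0.0857 j7 0.18
units [ 0.26 -0.02  1.97]
turn [-0.    0.02 -0.07]
```

Call:
play_rows(targets=".25 0 0 0 0 0;0 0 0 0 0 0;0 0 0 0 0 0;0 0 .3 0 0 0;0 0 .4 0 0 0;0 0 .4 0 0 0;0 0 .4 0 0 0;0 0 .25 0 0 0;0 0 .1 0 0 0;0 0 0 0 0 0;0 0 0 0 0 0")

```text
time: 4.92
ee_pos: [0.5087, 0.0141, 0.0691]
tcp_rot: [2.209, 2.232, 0.001]
ft_force: [-0.2, 0.9, 0.4]
finger_gap: 0.0852
```

```bash
python3 -c "
from h import *
go(.5073,.0125,.069,1)"
```

```text
t 4.92 pos [0.5087 0.0141 0.0691] jawyaw 0.59 F [-0.2  0.9  0.4] gap 0.0852 j7 0.21
units [-0.06 -0.06  0.  ]
turn [ 0.01  0.01 -0.06]
```

Call:
play_rows(targets="-.06 -.05 0 0 0 0;0 0 0 0 0 0;0 0 0 0 0 0;0 0 0 0 0 0;0 0 0 0 0 0;0 0 0 0 0 0", fingers=1)

```text
time: 5.42
ee_pos: [0.5091, 0.0122, 0.0706]
tcp_rot: [2.207, 2.229, 0.006]
ft_force: [2.0, 0.1, -7.5]
finger_gap: 0.0642
```

```bash
python3 -c "
from h import *
go(.5073,.0125,.069,1)"
```

```text
t 5.42 pos [0.5091 0.0122 0.0706] jawyaw 0.56 F [ 2.   0.1 -7.5] gap 0.0642 j7 0.22
units [ 0.01 -0.07  0.06]
turn [ 0.05  0.01 -0.06]
```

Call:
play_rows(targets="0 0 0 0 0 -.3;0 0 0 0 0 -.7;0 0 0 0 0 -.7;0 0 0 0 0 -.7;0 0 0 0 0 -.7;0 0 0 0 0 -.7;0 0 0 0 0 -.7;0 0 0 0 0 -.7;0 0 0 0 0 -.7;0 0 0 0 0 -.7;0 0 0 0 0 -.7;0 0 0 0 0 -.6;0 0 0 0 0 -.3;0 0 0 0 0 0;0 0 0 0 0 0")

```text
time: 6.67
ee_pos: [0.5101, 0.0128, 0.0706]
tcp_rot: [0.821, 3.023, 0.003]
ft_force: [1.5, 0.9, -6.3]
finger_gap: 0.064
```

```bash
python3 -c "
from h import *
go(.5090,.0122,.0706,59.26)"
```

```text
t 6.67 pos [0.5101 0.0128 0.0706] jawyaw 59.62 F [ 1.5  0.9 -6.3] gap 0.0640 j7 1.08
units [ 0.02 -0.04 -0.  ]
turn [0.03 0.07 0.05]
```

Call:
play_rows(targets="0 0 0 0 0 0;0 0 0 0 0 0;0 0 0 0 0 0;0 0 0 0 0 0;0 0 -.4 0 0 0;0 0 -.7 0 0 0;0 0 -1 0 0 0;0 0 -1 0 0 0;0 0 -1 0 0 0;0 0 -.6 0 0 0;0 0 0 0 0 0", fingers=0)

```text
time: 7.58
ee_pos: [0.5087, 0.0118, 0.1983]
tcp_rot: [0.832, 3.019, 0.001]
ft_force: [0.2, 0.0, -0.2]
finger_gap: 0.0853
```

```bash
python3 -c "
from h import *
go(.6026,-.3295,.12,60)"
```

```text
t 7.58 pos [0.5087 0.0118 0.1983] jawyaw 59.19 F [ 0.2  0.  -0.2] gap 0.0853 j7 1.02
units [-10.19  -9.81   3.19]
turn [ 0.03  0.08 -0.12]
```

Call:
play_rows(targets="-.5 -.48 0 0 0 0;-.8 -.77 0 0 0 0;-.9 -.87 0 0 0 0;-.9 -.87 0 0 0 0;-.9 -.87 0 0 0 0;-.9 -.87 0 0 0 0;-.9 -.87 0 0 0 0;-.9 -.87 0 0 0 0;-.9 -.87 0 0 0 0;-.9 -.87 .4 0 0 0;-.8 -.7 .5 0 0 0;-.5 -.4 .5 0 0 0;0 0 .4 0 0 0;0 0 .2 0 0 0;0 0 0 0 0 0")

```text
time: 8.83
ee_pos: [0.603, -0.3278, 0.1517]
tcp_rot: [0.828, 3.017, 0.003]
ft_force: [0.0, 0.5, 0.8]
finger_gap: 0.0858
```

```bash
python3 - <<'E'
from h import *
go(.6026,-.3295,.08,60)
out=[]
for n in("scene","top"):
    p,d=manip.camera(n);np.savez(n+"1.npz",p=p,d=d)
    f,e=circ(n,p,.508,.0125,.066,.055);f2,e2=circ(n,p,.508,.0125,.096,.033,.004);print(n,f,e,f2,e2)
    c=np.array([.508,.0122]) if 0 else (f[:2]+f2[:2])/2
    for z in (.07,):
        dg=np.arange(-115,-95,.25);b=polar(n,p,*c,z,np.linspace(.046,.054,8),np.arange(-150,-60,.5)).mean(0)
        D=np.arange(-150,-60,.5);a=D[b.argmax()];w=abs(D-a)<7;q=np.clip(b[w]-b.min()-.3*np.ptp(b),0,None);print("bar",a,(D[w]*q).sum()/q.sum())
        D=np.arange(-202,-188,.5);i=polar(n,p,*c,z,np.linspace(.060,.080,10),D).mean(0);q=np.clip(i.max()-i-.4*np.ptp(i),0,None)
        w=abs(D-D[i[4:-4].argmin()+4])<3.5;print("idx",(D[w]*q[w]).sum()/q[w].sum())
    out.append(plan(n,p,.508,.0125,.065,.07,400))
cv2.imwrite("pics/ring1.png",np.hstack(out))
E
```

```text
t 8.83 pos [ 0.603  -0.3278  0.1517] jawyaw 59.33 F [0.  0.5 0.8] gap 0.0858 j7 1.66
units [ 0.01 -0.08  2.87]
turn [ 0.05  0.1  -0.1 ]
scene [0.50855085 0.01025627 0.05589442] 0.0011381698256081388 [0.50828034 0.01052593 0.0336811 ] 0.0009099845852894271
bar -105.0 -105.64350605637927
idx -196.14389761208204
top [0.50686038 0.01373809 0.05562828] 0.0005291030263700688 [0.50760782 0.01385501 0.03281982] 0.0002511552135425303
bar -104.5 -104.51277187374492
idx -195.93909539600406
```

View pics/ring1.png

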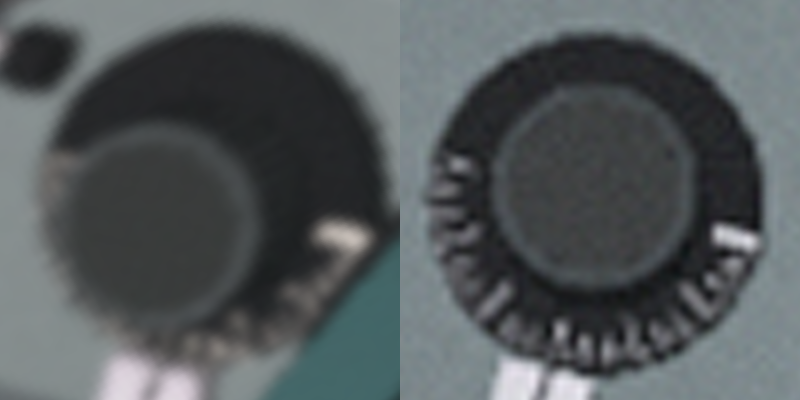

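```bash
python3 - <<'E'
from h import *
n="top";p=np.load("top1.npz")["p"]
ims=[p]+[manip.camera(n)[0] for _ in range(6)]
p=np.mean(ims,0).astype(np.float32).clip(0,255);p=np.uint8(np.round(p))
f,e=circ(n,p,.507,.0138,.066,.055);f2,_=circ(n,p,.507,.0138,.096,.033,.004);print(f,f2)
c=(f[:2]*np.array([1,1])+f2[:2])/2
D=np.arange(-300,-95,.25)
for r0,r1 in((.038,.042),(.041,.045),(.044,.047),(.047,.051),(.051,.054)):
    b=polar(n,p,*c,.07,np.linspace(r0,r1,7),D).mean(0);b=cv2.GaussianBlur(b[None],(0,0),4)[0]
    pk=[i for i in range(1,len(b)-1) if b[i]>b[i-1] and b[i]>=b[i+1] and b[i]>b.min()+.3*(np.percentile(b,98)-b.min())]
    print(r0,[(D[i],int(b[i])) for i in pk])
for r0,r1 in((.058,.063),(.063,.069),(.069,.076),(.076,.084)):
    DD=np.arange(-204,-186,.25);i=polar(n,p,*c,.07,np.linspace(r0,r1,7),DD).mean(0);i=cv2.GaussianBlur(i[None],(0,0),2)[0];s=slice(16,-16)
    j=i[s].argmin()+16;print(r0,DD[j],int(i[j]))
E
```

```text
[0.50685368 0.01367003 0.05560377] [0.50760805 0.01396384 0.0327594 ]
0.038 [(np.float64(-256.5), 83), (np.float64(-226.25), 93), (np.float64(-195.5), 84), (np.float64(-164.75), 70), (np.float64(-134.0), 91), (np.float64(-104.0), 132)]
0.041 [(np.float64(-285.25), 89), (np.float64(-255.5), 101), (np.float64(-225.75), 114), (np.float64(-195.5), 136), (np.float64(-184.75), 71), (np.float64(-164.5), 93), (np.float64(-134.25), 113), (np.float64(-123.75), 73), (np.float64(-104.25), 191)]
0.044 [(np.float64(-285.5), 121), (np.float64(-275.25), 77), (np.float64(-265.5), 86), (np.float64(-255.25), 97), (np.float64(-245.5), 81), (np.float64(-225.75), 112), (np.float64(-215.0), 71), (np.float64(-195.0), 127), (np.float64(-184.75), 118), (np.float64(-175.25), 94), (np.float64(-165.25), 103), (np.float64(-155.0), 94), (np.float64(-145.0), 72), (np.float64(-134.5), 116), (np.float64(-124.0), 114), (np.float64(-115.5), 74), (np.float64(-104.25), 193)]
0.047 [(np.float64(-285.25), 96), (np.float64(-274.75), 106), (np.float64(-265.75), 96), (np.float64(-256.0), 91), (np.float64(-246.0), 91), (np.flo
[... 256 characters left out ...]
 95), (np.float64(-134.75), 113), (np.float64(-124.0), 91), (np.float64(-114.25), 122), (np.float64(-104.25), 200)]
0.051 [(np.float64(-281.0), 88), (np.float64(-274.25), 102), (np.float64(-266.0), 105), (np.float64(-253.75), 109), (np.float64(-244.25), 94), (np.float64(-225.5), 99), (np.float64(-214.5), 91), (np.float64(-205.25), 79), (np.float64(-196.75), 77), (np.float64(-190.75), 73), (np.float64(-183.75), 71), (np.float64(-175.75), 81), (np.float64(-163.0), 96), (np.float64(-154.25), 75), (np.float64(-145.0), 91), (np.float64(-134.25), 89), (np.float64(-121.0), 78), (np.float64(-115.25), 84), (np.float64(-104.5), 181)]
0.058 -196.0 135
0.063 -196.0 131
0.069 -196.0 154
0.076 -196.25 120
```

The 0 bar now sits a quarter turn anticlockwise of the index, and the long 90 line meets the index line. The fits read 90.5–91°, so the ring is done. Next is the plate.

Call:
play_rows(targets="0 -.07 .5 .05 .1 -.1;0 0 .8 0 0 0;0 0 .8 0 0 0;0 0 .8 0 0 0;0 0 .8 0 0 0;0 0 .6 0 0 0;0 0 .4 0 0 0;0 0 .2 0 0 0;0 0 0 0 0 0;0 0 0 0 0 0")

```text
time: 10.07
ee_pos: [0.6038, -0.3287, 0.023]
tcp_rot: [-0.8, -3.037, 0.002]
ft_force: [-0.4, -0.7, 0.1]
finger_gap: 0.0852
```

```bash
python3 -c "
from h import *
go(.603,-.3295,.001,60)"
```

```text
t 10.07 pos [ 0.6038 -0.3287  0.023 ] jawyaw 60.47 F [-0.4 -0.7  0.1] gap 0.0852 j7 1.71
units [ 0.01 -0.04  0.88]
turn [-0.01 -0.    0.07]
```

Call:
play_rows(targets="0 -.04 .3 0 0 0;0 0 .3 0 0 0;0 0 .2 0 0 0;0 0 .08 0 0 0;0 0 0 0 0 0;0 0 0 0 0 0")

```text
time: 10.57
ee_pos: [0.6047, -0.3306, 0.0015]
tcp_rot: [0.799, 3.035, -0.003]
ft_force: [-0.5, 0.1, -1.7]
finger_gap: 0.0853
```

```bash
python3 -c "
from h import *
go(.603,-.3295,.001,60)"
```

```text
t 10.57 pos [ 0.6047 -0.3306  0.0015] jawyaw 60.49 F [-0.5  0.1 -1.7] gap 0.0853 j7 1.72
units [0.08 0.   0.02]
turn [-0.01  0.03  0.07]
```

Call:
play_rows(targets=".06 0 0 0 0 0;0 0 0 0 0 0;0 0 0 0 0 0;0 0 0 0 0 0;0 0 0 0 0 0;0 0 0 0 0 0;0 0 0 0 0 0;0 0 0 0 0 0", fingers=1)

```text
time: 11.23
ee_pos: [0.604, -0.33, 0.0033]
tcp_rot: [0.799, 3.033, -0.004]
ft_force: [0.3, -0.2, 0.4]
finger_gap: 0.0511
```

```bash
python3 -c "
from h import *
go(.603,-.3295,.15,60)"
```

```text
t 11.23 pos [ 0.604  -0.33    0.0033] jawyaw 60.50 F [ 0.3 -0.2  0.4] gap 0.0511 j7 1.72
units [ 0.01 -0.01 -5.87]
turn [-0.01  0.05  0.07]
```

Call:
play_rows(targets="0 0 -.2 0 0 0;0 0 -.4 0 0 0;0 0 -.7 0 0 0;0 0 -.9 0 0 0;0 0 -.9 0 0 0;0 0 -.9 0 0 0;0 0 -.7 0 0 0;0 0 -.4 0 0 0;0 0 0 0 0 0;0 0 0 0 0 0")

```text
time: 12.07
ee_pos: [0.6027, -0.3296, 0.1417]
tcp_rot: [0.799, 3.032, -0.004]
ft_force: [0.2, -0.3, -1.5]
finger_gap: 0.0509
```

```bash
python3 - <<'E'
from h import *
go(.509,.0125,.15,60)
p,d=manip.camera("scene");q,e=manip.camera("top")
u=proj("scene",manip.get_obs()["ee_pos"])[0].astype(int);v=proj("top",manip.get_obs()["ee_pos"])[0].astype(int)
f=lambda im,c:cv2.resize(im[max(c[1]-50,0):c[1]+50,c[0]-50:c[0]+50],(400,400),interpolation=cv2.INTER_CUBIC)
cv2.imwrite("pics/lift.png",np.hstack([f(p,u),f(q,v)]))
E
```

```text
t 12.07 pos [ 0.6027 -0.3296  0.1417] jawyaw 60.46 F [ 0.2 -0.3 -1.5] gap 0.0509 j7 1.68
units [10.01 10.06 -0.4 ]
turn [-0.01  0.05  0.07]
```

View pics/lift.png

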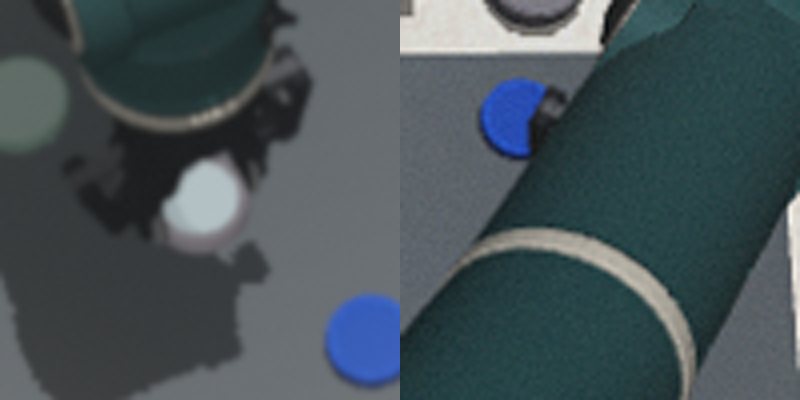

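The plate is held flat between the pads in the scene crop. I'll carry it to the ring.

Call:
play_rows(targets=".3 .3 -.2 0 0 0;.6 .6 -.2 0 0 0;.8 .8 0 0 0 0;.8 .8 0 0 0 0;.8 .8 0 0 0 0;.8 .8 0 0 0 0;.8 .8 0 0 0 0;.8 .8 0 0 0 0;.8 .8 0 0 0 0;.8 .8 0 0 0 0;.8 .8 0 0 0 0;.6 .6 0 0 0 0;.5 .5 0 0 0 0;.2 .2 0 0 0 0;0 0 0 0 0 0;0 0 0 0 0 0")

```text
time: 13.5
ee_pos: [0.4962, 0.0137, 0.1385]
tcp_rot: [-0.789, -3.022, 0.008]
ft_force: [1.1, -0.1, -1.0]
finger_gap: 0.0509
```

```bash
python3 -c "
from h import *
go(.5087,.0125,.105,60)"
```

```text
t 13.50 pos [0.4962 0.0137 0.1385] jawyaw 60.76 F [ 1.1 -0.1 -1. ] gap 0.0509 j7 1.08
units [-0.48  0.21  1.33]
turn [-0.08 -0.13  0.11]
```

Call:
play_rows(targets="-.3 .1 .1 -.08 -.13 .1;-.15 .1 .2 0 0 0;0 0 .3 0 0 0;0 0 .3 0 0 0;0 0 .2 0 0 0;0 0 .1 0 0 0;0 0 0 0 0 0;0 0 0 0 0 0")

```text
time: 14.17
ee_pos: [0.5098, 0.0071, 0.1033]
tcp_rot: [0.824, 3.032, -0.004]
ft_force: [-0.0, 0.5, -0.5]
finger_gap: 0.0513
```

```bash
python3 -c "
from h import *
go(.5087,.0125,.0993,60)"
```

```text
t 14.17 pos [0.5098 0.0071 0.1033] jawyaw 59.59 F [-0.   0.5 -0.5] gap 0.0513 j7 1.10
units [0.15 0.17 0.16]
turn [-0.02  0.01 -0.06]
```

Call:
play_rows(targets=".08 .1 0 0 0 0;.05 .05 0 0 0 0;0 0 0 0 0 0;0 0 .05 0 0 0;0 0 .04 0 0 0;0 0 0 0 0 0;0 0 0 0 0 0")

```text
time: 14.75
ee_pos: [0.5093, 0.013, 0.1019]
tcp_rot: [0.822, 3.031, -0.002]
ft_force: [-0.6, 0.2, 0.2]
finger_gap: 0.0511
```

```bash
python3 -c "
from h import *
go(.5087,.0125,.0993,60)"
```

```text
t 14.75 pos [0.5093 0.013  0.1019] jawyaw 59.64 F [-0.6  0.2  0.2] gap 0.0511 j7 1.09
units [ 0.01 -0.03  0.1 ]
turn [-0.01  0.01 -0.05]
```

Call:
play_rows(targets="0 0 .05 0 0 0;0 0 .04 0 0 0;0 0 .04 0 0 0;0 0 0 0 0 0")

```text
time: 15.08
ee_pos: [0.5094, 0.0129, 0.0987]
tcp_rot: [0.822, 3.03, -0.002]
ft_force: [-2.4, 0.5, 4.2]
finger_gap: 0.0512
```

```bash
python3 -c "
from h import *
go(.5087,.0125,.0993,60)"
```

```text
t 15.08 pos [0.5094 0.0129 0.0987] jawyaw 59.64 F [-2.4  0.5  4.2] gap 0.0512 j7 1.09
units [ 0.02 -0.03 -0.03]
turn [-0.    0.02 -0.05]
```

Call:
play_rows(targets="0 0 0 0 0 0;0 0 0 0 0 0;0 0 0 0 0 0;0 0 0 0 0 0;0 0 -.3 0 0 0;0 0 -.6 0 0 0;0 0 -.9 0 0 0;0 0 -.9 0 0 0;0 0 -.4 0 0 0;0 0 0 0 0 0", fingers=0)

```text
time: 15.92
ee_pos: [0.5087, 0.0125, 0.1808]
tcp_rot: [0.824, 3.031, -0.004]
ft_force: [0.6, 0.5, 0.4]
finger_gap: 0.0854
```

```bash
python3 -c "
from h import *
go(.4252,.2807,.13,65)"
```

```text
t 15.92 pos [0.5087 0.0125 0.1808] jawyaw 59.58 F [0.6 0.5 0.4] gap 0.0854 j7 1.05
units [8.31 7.57 2.01]
turn [-0.02  0.01 -0.79]
```

Call:
play_rows(targets=".4 .35 0 0 0 0;.7 .64 0 0 0 0;.8 .73 0 0 0 0;.8 .73 0 0 0 0;.8 .73 0 0 0 0;.8 .73 0 0 0 0;.8 .73 0 0 0 0;.8 .73 .2 0 0 0;.8 .73 .4 0 0 0;.6 .55 .4 0 0 0;.3 .3 .3 0 0 0;0 0 .2 0 0 0;0 0 0 0 0 0;0 0 0 0 0 0")

```text
time: 17.08
ee_pos: [0.4288, 0.2663, 0.1383]
tcp_rot: [0.831, 3.029, -0.006]
ft_force: [0.1, -0.2, 0.6]
finger_gap: 0.0854
```

```bash
python3 - <<'E'
from h import *
go(.4252,.2807,.03,60)
for n in("scene","top"):
    p,d=manip.camera(n);np.savez(n+"2.npz",p=p,d=d)
    print(n,"plate",circ(n,p,.508,.0125,.103,.027,.006),"flange",circ(n,p,.508,.0125,.066,.055)[0])
    cv2.imwrite(f"pics/pl_{n}.png",plan(n,p,.508,.0125,.065,.1,400))
cv2.imwrite("pics/plate2.png",np.hstack([cv2.imread(f"pics/pl_{n}.png") for n in("scene","top")]))
E
```

```text
t 17.08 pos [0.4288 0.2663 0.1383] jawyaw 59.33 F [ 0.1 -0.2  0.6] gap 0.0854 j7 0.47
units [0.43 0.44 4.33]
turn [-0.03  0.02 -0.1 ]
scene plate (array([0.50600145, 0.01517379, 0.02805096]), np.float64(0.0005187304109544669)) flange [0.50821253 0.00992738 0.05626086]
top plate (array([0.5091972 , 0.0137119 , 0.02781032]), np.float64(0.00039138545214146593)) flange [0.50688052 0.01368741 0.05562323]
```

View pics/plate2.png

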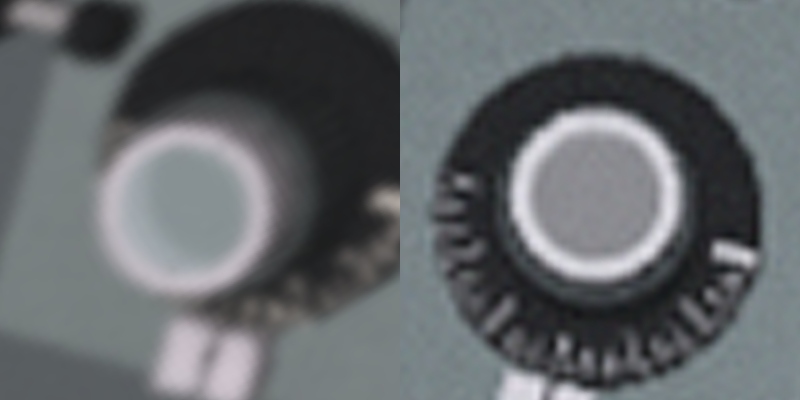

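The plate sits centred and flat on the ring; both views agree to about 1 mm when its top is taken at 110 mm. Now the glass.

Call:
play_rows(targets=".25 .25 .3 0 0 -.08;.15 .15 .6 0 0 0;0 0 .8 0 0 0;0 0 .8 0 0 0;0 0 .7 0 0 0;0 0 .5 0 0 0;0 0 .2 0 0 0;0 0 0 0 0 0;0 0 0 0 0 0")

```text
time: 17.93
ee_pos: [0.4292, 0.2798, 0.0381]
tcp_rot: [0.822, 3.026, 0.003]
ft_force: [-0.2, -0.1, 0.2]
finger_gap: 0.0851
```

```bash
python3 -c "
from h import *
go(.4252,.2807,.0015,60)"
```

```text
t 17.93 pos [0.4292 0.2798 0.0381] jawyaw 59.61 F [-0.2 -0.1  0.2] gap 0.0851 j7 0.48
units [ 0.16 -0.06  1.46]
turn [ 0.03  0.04 -0.06]
```

Call:
play_rows(targets=".1 -.04 .3 .03 .04 0;.04 0 .4 0 0 0;0 0 .35 0 0 0;0 0 .2 0 0 0;0 0 .1 0 0 0;0 0 0 0 0 0;0 0 0 0 0 0")

```text
time: 18.52
ee_pos: [0.4265, 0.2818, 0.0028]
tcp_rot: [0.823, 3.03, 0.004]
ft_force: [-0.6, 0.3, 0.8]
finger_gap: 0.0856
```

```bash
python3 -c "
from h import *
go(.4252,.2807,.0015,60)"
```

```text
t 18.52 pos [0.4265 0.2818 0.0028] jawyaw 59.61 F [-0.6  0.3  0.8] gap 0.0856 j7 0.49
units [ 0.02 -0.06  0.05]
turn [ 0.02  0.01 -0.06]
```

Call:
play_rows(targets="0 -.05 .03 0 0 0;0 0 0 0 0 0;0 0 0 0 0 0;0 0 0 0 0 0;0 0 0 0 0 0;0 0 0 0 0 0;0 0 0 0 0 0;0 0 0 0 0 0;0 0 0 0 0 0", fingers=1)

```text
time: 19.27
ee_pos: [0.4265, 0.281, 0.0038]
tcp_rot: [0.823, 3.029, 0.006]
ft_force: [0.2, -0.2, -1.0]
finger_gap: 0.0363
```

```bash
python3 -c "
from h import *
go(.509,.0125,.16,60)"
```

```text
t 19.27 pos [0.4265 0.281  0.0038] jawyaw 59.60 F [ 0.2 -0.2 -1. ] gap 0.0363 j7 0.49
units [-8.29 -7.56 -6.27]
turn [ 0.04  0.02 -0.06]
```

Call:
play_rows(targets="0 0 -.2 0 0 0;0 0 -.4 0 0 0;0 0 -.7 0 0 0;0 0 -.9 0 0 0;0 0 -.9 0 0 0;0 0 -.9 0 0 0;0 0 -.9 0 0 0;0 0 -.7 0 0 0;0 0 -.4 0 0 0;0 0 0 0 0 0;0 0 0 0 0 0")

```text
time: 20.18
ee_pos: [0.4253, 0.2797, 0.1681]
tcp_rot: [0.824, 3.027, 0.01]
ft_force: [-0.2, -0.0, -1.8]
finger_gap: 0.0367
```

```bash
python3 - <<'E'
from h import *
go(.509,.0125,.16,60)
p,d=manip.camera("scene")
u=proj("scene",manip.get_obs()["ee_pos"])[0].astype(int)
cv2.imwrite("pics/lift2.png",cv2.resize(p[u[1]-50:u[1]+50,u[0]-50:u[0]+50],(500,500),interpolation=cv2.INTER_CUBIC))
E
```

```text
t 20.18 pos [0.4253 0.2797 0.1681] jawyaw 59.55 F [-0.2 -0.  -1.8] gap 0.0367 j7 0.44
units [-8.3  -7.52  0.29]
turn [ 0.06  0.02 -0.07]
```

View pics/lift2.png

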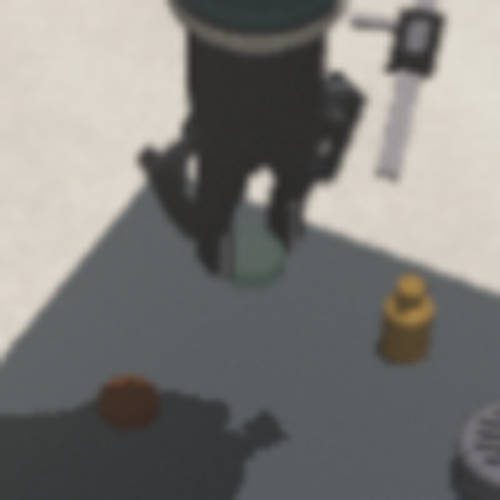

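The greenish glass hangs between the fingers at about (255,255) in the crop. I'll carry it to the plate.

Call:
play_rows(targets="-.3 -.27 0 .05 0 -.07;-.6 -.54 0 0 0 0;-.8 -.73 0 0 0 0;-.8 -.73 0 0 0 0;-.8 -.73 0 0 0 0;-.8 -.73 0 0 0 0;-.8 -.73 0 0 0 0;-.8 -.73 0 0 0 0;-.8 -.73 0 0 0 0;-.7 -.65 0 0 0 0;-.6 -.5 .1 0 0 0;-.3 -.3 .2 0 0 0;0 0 0 0 0 0;0 0 0 0 0 0")

```text
time: 21.4
ee_pos: [0.5059, -0.005, 0.1493]
tcp_rot: [-0.801, -3.022, 0.027]
ft_force: [0.3, 0.8, -0.9]
finger_gap: 0.0363
```

```bash
python3 -c "
from h import *
go(.5087,.0125,.12,60)"
```

```text
t 21.40 pos [ 0.5059 -0.005   0.1493] jawyaw 60.30 F [ 0.3  0.8 -0.9] gap 0.0363 j7 1.10
units [0.24 0.69 1.16]
turn [-0.17 -0.09  0.04]
```

Call:
play_rows(targets=".12 .35 .1 -.17 -.09 0;.08 .25 .2 0 0 0;0 0 .3 0 0 0;0 0 .3 0 0 0;0 0 .15 0 0 0;0 0 0 0 0 0;0 0 0 0 0 0")

```text
time: 21.98
ee_pos: [0.5068, 0.0127, 0.1185]
tcp_rot: [-0.797, -3.033, 0.005]
ft_force: [0.4, 0.2, -1.0]
finger_gap: 0.0364
```

```bash
python3 -c "
from h import *
go(.5087,.0125,.115,60)"
```

```text
t 21.98 pos [0.5068 0.0127 0.1185] jawyaw 60.54 F [ 0.4  0.2 -1. ] gap 0.0364 j7 1.09
units [-0.07  0.03  0.14]
turn [-0.04 -0.04  0.08]
```

Call:
play_rows(targets="-.06 .02 0 -.04 -.04 0;0 0 0 0 0 0;0 0 .05 0 0 0;0 0 .04 0 0 0;0 0 0 0 0 0")

```text
time: 22.4
ee_pos: [0.5089, 0.012, 0.1167]
tcp_rot: [0.799, 3.036, 0.001]
ft_force: [-0.5, -0.2, 0.6]
finger_gap: 0.0363
```

```bash
python3 -c "
from h import *
go(.5087,.0125,.1138,60)"
```

```text
t 22.40 pos [0.5089 0.012  0.1167] jawyaw 60.52 F [-0.5 -0.2  0.6] gap 0.0363 j7 1.10
units [0.02 0.01 0.12]
turn [0.01 0.02 0.08]
```

Call:
play_rows(targets="0 0 .05 0 0 0;0 0 .04 0 0 0;0 0 .03 0 0 0;0 0 0 0 0 0")

```text
time: 22.73
ee_pos: [0.509, 0.012, 0.1136]
tcp_rot: [0.799, 3.036, 0.002]
ft_force: [0.3, 0.4, -0.8]
finger_gap: 0.0369
```

Call:
play_rows(targets="0 0 .03 0 0 0;0 0 0 0 0 0")

```text
time: 22.9
ee_pos: [0.5092, 0.012, 0.1132]
tcp_rot: [0.799, 3.036, 0.002]
ft_force: [-2.4, -0.0, 1.5]
finger_gap: 0.0363
```

Call:
play_rows(targets="0 0 .02 0 0 0;0 0 0 0 0 0")

```text
time: 23.07
ee_pos: [0.5092, 0.012, 0.1133]
tcp_rot: [0.799, 3.035, 0.002]
ft_force: [-0.4, 0.1, -1.1]
finger_gap: 0.0366
```

Call:
play_rows(targets="0 0 .05 0 0 0;0 0 .03 0 0 0")

```text
time: 23.23
ee_pos: [0.5095, 0.0119, 0.1129]
tcp_rot: [0.799, 3.035, 0.004]
ft_force: [-11.6, -0.4, 25.5]
finger_gap: 0.0366
```

Call:
play_rows(targets="0 0 -.01 0 0 0;0 0 0 0 0 0;0 0 0 0 0 0")

```text
time: 23.48
ee_pos: [0.5096, 0.012, 0.1137]
tcp_rot: [0.799, 3.035, 0.004]
ft_force: [-0.3, 0.2, -0.2]
finger_gap: 0.0366
```

Call:
play_rows(targets="0 0 0 0 0 0;0 0 0 0 0 0;0 0 0 0 0 0;0 0 0 0 0 0;0 0 0 0 0 0;0 0 -.2 0 0 0;0 0 -.5 0 0 0;0 0 -.8 0 0 0;0 0 -.9 0 0 0;0 0 -.5 0 0 0;0 0 0 0 0 0", fingers=0)

```text
time: 24.4
ee_pos: [0.5085, 0.0115, 0.1892]
tcp_rot: [0.8, 3.037, 0.002]
ft_force: [0.7, -0.2, 0.5]
finger_gap: 0.0858
```

Call:
play_rows(targets="-.4 -.35 0 0 0 0;-.7 -.6 0 0 0 0;-.8 -.7 0 0 0 0;-.8 -.7 0 0 0 0;-.8 -.7 0 0 0 0;-.8 -.7 0 0 0 0;-.8 -.7 0 0 0 0;-.8 -.7 0 0 0 0;-.8 -.7 0 0 0 0;-.5 -.4 0 0 0 0;0 0 0 0 0 0;0 0 0 0 0 0")

```text
time: 25.4
ee_pos: [0.5903, -0.222, 0.185]
tcp_rot: [-0.793, -3.038, -0.003]
ft_force: [0.1, 0.9, -0.3]
finger_gap: 0.0852
```

```bash
python3 - <<'E'
from h import *
go(.6,-.25,.18,60)
out=[]
for n in("scene","top"):
    p,d=manip.camera(n);np.savez(n+"3.npz",p=p,d=d);cv2.imwrite(f"pics/end_{n}.png",p)
    print(n,"glass",circ(n,p,.508,.0125,.12,.0195,.005),"plate",circ(n,p,.508,.0125,.110,.027,.005),"ringtop",circ(n,p,.508,.0125,.096,.033,.003),"flange",circ(n,p,.508,.0125,.066,.055)[0])
    out.append(plan(n,p,.508,.0125,.065,.11,400))
cv2.imwrite("pics/end.png",np.hstack(out))
E
```

```text
t 25.40 pos [ 0.5903 -0.222   0.185 ] jawyaw 60.75 F [ 0.1  0.9 -0.3] gap 0.0852 j7 1.53
units [-0.88 -0.79  0.2 ]
turn [ 0.01 -0.02  0.11]
scene glass (array([0.5098546 , 0.01793442, 0.0191184 ]), np.float64(0.0017300258911803063)) plate (array([0.51008878, 0.01079421, 0.0267269 ]), np.float64(0.0013203517393904577)) ringtop (array([0.50911044, 0.00825623, 0.03253401]), np.float64(0.0006072194857243939)) flange [0.51109843 0.00378407 0.05429646]
top glass (array([0.50913742, 0.01198441, 0.02298517]), np.float64(0.00023611414286780694)) plate (array([0.50781143, 0.0135614 , 0.02773403]), np.float64(0.0003423863236470693)) ringtop (array([0.50656567, 0.01252175, 0.03149311]), np.float64(0.0002410290005245598)) flange [0.50690764 0.01368894 0.05561188]
```

View pics/end.png

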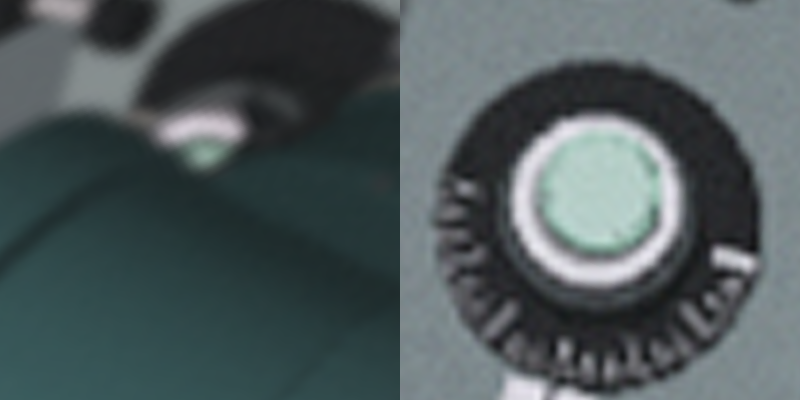

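The top view shows the glass centred on the plate. The arm blocks the scene view, so I'll move it aside and check again.

Call:
play_rows(targets="-.5 -.5 -.2 0 0 0;-.8 -.8 -.3 0 0 0;-.8 -.8 -.3 0 0 0;-.6 -.6 0 0 0 0;-.4 -.4 0 0 0 0;0 0 0 0 0 0;0 0 0 0 0 0")

```text
time: 26.08
ee_pos: [0.6228, -0.3198, 0.2053]
tcp_rot: [-0.772, -3.042, -0.01]
ft_force: [-1.1, 0.4, -0.1]
finger_gap: 0.0855
```

```bash
python3 - <<'E'
from h import *
go(.6,-.3,.18,60)
out=[]
for n in("scene","top"):
    p,d=manip.camera(n)
    g=cv2.inRange(cv2.cvtColor(p,cv2.COLOR_BGR2HSV),(60,35,90),(95,255,255))
    print(n,"glass",circ(n,p,.508,.0125,.117,.0195,.004),"plate",circ(n,p,.508,.0125,.110,.027,.004),"flange",circ(n,p,.508,.0125,.066,.055)[0])
    c=circ(n,p,.508,.0125,.066,.055)[0][:2]
    D=np.arange(-150,-60,.5);b=polar(n,p,*c,.07,np.linspace(.046,.054,8),D).mean(0)
    a=D[b.argmax()];w=abs(D-a)<7;q=np.clip(b[w]-b.min()-.3*np.ptp(b),0,None);print("bar",(D[w]*q).sum()/q.sum())
    P=cloud(n,d,np.ones(d.shape,bool));P=P[np.hypot(P[:,0]-.5085,P[:,1]-.0125)<.012];print("depth z",np.percentile(P[:,2],[10,50,90]))
    for t,xy in(("spare_glass",(.425,-.28)),("cartridge_a",(.579,.339)),("weight",(.473,.405)),("stage_plate",0),("glass",0)):
        for r in manip.outline_of(n,t)[:3]:print(t,round(r["conf"],2),np.round(r["extent"],0))
    out.append(plan(n,p,.508,.0125,.065,.11,400))
cv2.imwrite("pics/end2.png",np.hstack(out))
E
```

```text
t 26.08 pos [ 0.6228 -0.3198  0.2053] jawyaw 61.53 F [-1.1  0.4 -0.1] gap 0.0855 j7 1.67
units [1.18 0.26 1.02]
turn [ 0.05 -0.04  0.22]
scene glass (array([0.51059817, 0.01654528, 0.01942807]), np.float64(0.0014938985105436096)) plate (array([0.5082073 , 0.01063108, 0.02830653]), np.float64(0.0003967006821740185)) flange [0.51126309 0.01478952 0.05241897]
bar -135.0388457252275
depth z [0.11628111 0.11850751 0.12168095]
spare_glass 0.98 [204. 290.  23.  26.]
cartridge_a 0.92 [361. 151.  26.  21.]
weight 0.55 [336. 123.   8.  20.]
stage_plate 0.95 [290. 351.  24.  25.]
stage_plate 0.77 [248. 381.  25.  27.]
stage_plate 0.74 [204. 292.  18.  19.]
glass 0.7 [287. 197.  13.  15.]
glass 0.45 [281. 140.   7.  14.]
top glass (array([0.50665339, 0.0132298 , 0.02074204]), np.float64(0.0004122614281600115)) plate (array([0.5078185 , 0.01354595, 0.02773539]), np.float64(0.00037646587821291676)) flange [0.5068692  0.01373375 0.0556115 ]
bar -104.1655365247464
depth z [0.11752222 0.12092185 0.12397905]
cartridge_a 0.63 [144. 190.  30.  31.]
cartridge_a 0.51 [268. 212.  44.  42.]
weight 0.72 [116. 231.  12.  11.]
stage_plate 0.6 [267. 210.  20.  25.]
stage_plate 0.57 [381. 147.  18.  15.]
glass 0.74 [268. 208.  18.  17.]
glass 0.53 [166. 280.  15.  16.]
glass 0.43 [184. 218.  14.  12.]
```

View pics/end2.png

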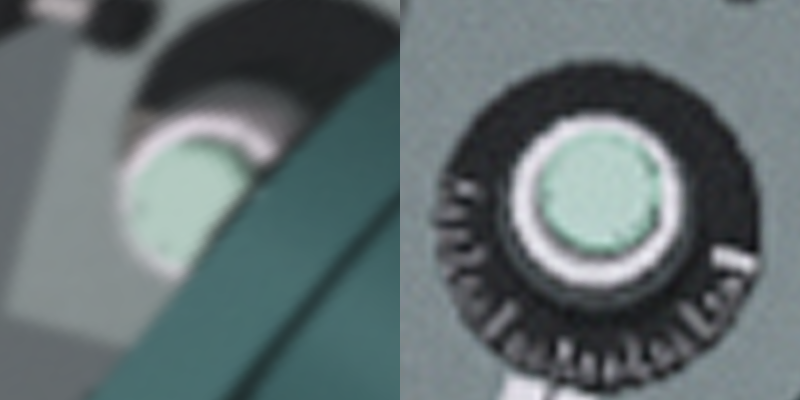

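```bash
python3 -c "
from workcell import manip
print(manip.finish_job(), manip.get_obs()['time'])"
```

```text
the job is handed in; nothing more can be done
the job is handed in; nothing more can be done
```

The strain viewer is set up and handed in at about 26 s on the robot's clock. I turned the ring about 59° anticlockwise, set the clear pale-rimmed stage plate on it, and set the small greenish glass on the plate.

- **Ring reading:** after the turn, the two cameras put it between about 90.5° and 91.4°, so it is probably 0.5–1° high. I judged that close enough not to re-grip it. At the end the 0 bar looked unmoved.
- **Centring:** in the last top view, the ring, plate and glass centres agree to about 1 mm. The plate has about 6 mm to spare on the ring and the glass about 7 mm on the plate.
- **Lying flat:** depth puts the glass top at 118–121 mm, against 120 mm expected.
- **Setting down:** the plate was let go with about 4 N of contact. The glass briefly saw 25 N at the wrist on its last small push down. I backed off before releasing, so neither was dropped.
- **Everything else:** the other things that the networks found in the last pictures were where they started, and the arm was clear.

**Checks that disagreed or fell short:**
- The arm partly hid the stack in the last scene view, so its glass and flange fits there are unreliable. The final glass centring and the ring check rest on the top view.
- The spare glass was picked up only in the scene view at the end, not the top view.

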